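Load the orbital shaker: each conical flask into the clamp of its size

ROBOT

A 7-joint arm with a two-finger parallel gripper is mounted at the origin on a cart in front of the work surface, level with it; the furniture and walls round the work are solid. World frame = base frame: x ahead of the robot, y to its left, z up, the work surface at z = 0. Lengths are in m, angles in rad, forces in N, time in s.
With the tool pointing down it reaches from about 0.4 to 0.9 m from the base axis. Payload 5.6 kg.
Tool frame: the origin (TCP) lies between the finger pads, 19 mm behind the fingertips; this is the grasp point; y points along the fingers, z is the direction in which the jaws open and shut, and the axes are right-handed (so a half turn about y gives the same grasp; the last joint's range is limited). The gripper opens to 92 mm and grips with 3 to 60 N. Pads are 20 mm wide; open, the fingers measure 128 mm over their backs; the gripper's body (75 mm by 189 mm) begins 69 mm behind the grasp point.
Start: joints at [1.215, 0.468, -0.012, 1.603, 0.006, 1.071, -0.056], TCP at [0.2, -0.618, 0.233] pointing down, gripper open.
Joint ranges: [-2.53, 2.53], [-0.31, 2.02], [-1.57, 1.55], [0.28, 2.44], [-1.29, 4.43], [0.15, 1.84], [-2.92, 2.92]. Speed limits (rad/s): [2.57, 2.57, 3.14, 3.14, 3.14, 3.14, 3.14].

INTERFACE

Orientations are given as a unit quaternion [x, y, z, w].
In Python, from rig import * gives the robot as it stands.
- The arm moves only by the tool step_arm, never from a script. Its argument "motion" is text: rows parted by semicolons, each of 7 numbers parted by spaces: the shift along the tool's x, y, z in cm, then the turn, a rotation vector about the tool's x, y, z in degrees, then the opening, from 0 (shut) to 1 (fully open). In form: dx dy dz wx wy wz gripper; .... A call has exactly 8 rows; each row shifts and turns the pose as measured when the row begins, along the tool's axes as they then stand; what a row does not reach is not made up. A row lasts 1/8 s, in which the tool goes at most 62.5 mm and 10.7 degrees, less where a joint would pass 70% of its speed; a pose out of reach is approached as far as the arm can. A call is refused whole if a number of a shift passes 6.25 or a number of a turn 10.7, either way. A call with a gripper value outside its range is refused whole. The fingers move at their own pace and stop on an object; the grip force is fixed at half the most. Time passes only in rows, so rows that do not move let the fingers close, or fill a call up. It gives the time, the measured TCP pose, the force and the opening at its end, in the units of the state.
- get_state(): the state, without advancing time (a new reading comes with each control period).
- camera(name): name is "scene" or "top"; returns a dict with "image" (384x512x3 uint8, red, green, blue), "z_map" (384x512 float32, m along the optical axis (not along the pixel's ray), 0 where there is no reading), "mtx" (3x3 intrinsics, pixels), "k1" (the pictures are not rectified: a ray, as slopes to the right and down, at radius r is drawn at 1 + k1 r^2 times it, then the intrinsics apply), "cam_to_world" (4x4, takes a point from camera to world coordinates). Camera axes: x right, y down, z forward; pixel columns grow to the right and rows downward; lengths in m; the calibration is good to about 2 mm. A picture is of the moment at which its call begins.
- hand_in(): hands the job in, once; it reports no verdict.
The state is a dict: "time_s": time; "q": joint angles; "joint_velocities": joint speeds; "effort": joint torques, N m; "tool_pos": TCP position; "ee_rot": TCP orientation; "ft_force": force on the tool from outside, world axes, zero at the start; "torque": the same for the moment, N m; "gripper_width": finger opening in m.
Only numpy, scipy, OpenCV 4.12 (cv2) and the standard library are available. Lean on these libraries where they do the work, as an engineer would, in place of code of your own. Each camera call takes 0.05 s, during which the arm holds its last target. There are 200 camera calls.

TASK

Load the shaker for the next run: stand each of the four capped conical flasks in the clamp on the shaker's platform that fits its foot, the smallest flask in the smallest clamp and so on up to the largest, because a flask in too wide a clamp would be thrown out. Each must be fully down between its prongs, flat on the pad and upright; set the glass down gently, never drop it or knock it over, and leave the wash bottle and the notebook where they are.

Things in the scene. Friction and masses are not known exactly. Their poses are not given: they have to be found in the camera images.
- flask_25: clear glass conical flask, smallest of four, closed by a yellow screw cap that stays on. Flat foot 42 mm across, cone narrowing to the neck at 46 mm; upright ribbed cap 26 mm across, from 52 to 76 mm above the foot. Origin: centre of the foot; z up. Grip it by the cap, TCP about 64 mm above the origin. Starts standing on the bench.
- flask_50: clear glass conical flask, second smallest of four, closed by a blue screw cap that stays on. Flat foot 51 mm across, cone narrowing to the neck at 60 mm; upright ribbed cap 30 mm across, from 69 to 93 mm above the foot. Origin: centre of the foot; z up. Grip it by the cap, TCP about 81 mm above the origin. Starts standing on the bench.
- flask_100: clear glass conical flask, second largest of four, closed by a green screw cap that stays on. Flat foot 64 mm across, cone narrowing to the neck at 77 mm; upright ribbed cap 32 mm across, from 87 to 111 mm above the foot. Origin: centre of the foot; z up. Grip it by the cap, TCP about 99 mm above the origin. Starts standing on the bench.
- flask_250: clear glass conical flask, largest of four, closed by a red screw cap that stays on. Flat foot 85 mm across, cone narrowing to the neck at 107 mm; upright ribbed cap 40 mm across, from 124 to 148 mm above the foot. Origin: centre of the foot; z up. Grip it by the cap, TCP about 136 mm above the origin. Starts standing on the bench.
- clamp_25: steel flask clamp, smallest of four, fixed on the grey square platform (top 70 mm above the bench) of the white shaker: a ring of upright prongs round a black pad, 50 mm across inside, for the 42 mm foot (yellow cap). Lips flare out to 68 mm and end 31 mm above the platform. Origin: centre of its underside, z up; the pad on which the flask stands is 3 mm above it.
- clamp_50: steel flask clamp, second smallest of four, fixed on the grey square platform (top 70 mm above the bench) of the white shaker: a ring of upright prongs round a black pad, 59 mm across inside, for the 51 mm foot (blue cap). Lips flare out to 77 mm and end 31 mm above the platform. Origin: centre of its underside, z up; the pad on which the flask stands is 3 mm above it.
- clamp_100: steel flask clamp, second largest of four, fixed on the grey square platform (top 70 mm above the bench) of the white shaker: a ring of upright prongs round a black pad, 72 mm across inside, for the 64 mm foot (green cap). Lips flare out to 90 mm and end 31 mm above the platform. Origin: centre of its underside, z up; the pad on which the flask stands is 3 mm above it.
- clamp_250: steel flask clamp, largest of four, fixed on the grey square platform (top 70 mm above the bench) of the white shaker: a ring of upright prongs round a black pad, 93 mm across inside, for the 85 mm foot (red cap). Lips flare out to 111 mm and end 31 mm above the platform. Origin: centre of its underside, z up; the pad on which the flask stands is 3 mm above it.
- wash_bottle: white squeeze wash bottle with a red cap and thin bent spout, 68 mm across the body and 197 mm high, standing at the left front; not to be moved. Origin at the foot.
- notebook: dark blue closed notebook, 210 x 150 x 15 mm, lying at the right with a pen on it; not to be moved. Origin at the centre of its underside.

How it is judged:
At the end, for the whole second after the job is handed in: Every flask stands in the clamp of its own size: foot within 8 mm (seen from above) of the clamp's axis and less than 8 mm above the clamp's underside (3 mm when flat on the pad), upright within 0.12 rad, slower than 0.02 m/s (horizontal distance between flask_25 and clamp_25 below 0.008 m and z of flask_25 in the frame of clamp_25 between 0 and 0.008 m and angle between each of flask_25, flask_50, flask_100, flask_250's own z axis and vertical below 0.12 rad and linear speed of each of flask_25, flask_50, flask_100, flask_250 below 0.02 m/s and horizontal distance between flask_50 and clamp_50 below 0.008 m and z of flask_50 in the frame of clamp_50 between 0 and 0.008 m and horizontal distance between flask_100 and clamp_100 below 0.008 m and z of flask_100 in the frame of clamp_100 between 0 and 0.008 m and horizontal distance between flask_250 and clamp_250 below 0.008 m and z of flask_250 in the frame of clamp_250 between 0 and 0.008 m); the robot touches nothing.
It fails at once if a flask falls (faster than 0.7 m/s with no finger on it, as after a drop of about 25 mm) ((linear speed of flask_25 above 0.7 m/s and contact force between flask_25 and the fingers below 0.1 N) or (linear speed of flask_50 above 0.7 m/s and contact force between flask_50 and the fingers below 0.1 N) or (linear speed of flask_100 above 0.7 m/s and contact force between flask_100 and the fingers below 0.1 N) or (linear speed of flask_250 above 0.7 m/s and contact force between flask_250 and the fingers below 0.1 N)).
It fails at once if a flask tips over (more than 0.8 rad) (angle between any of flask_25, flask_50, flask_100, flask_250's own z axis and vertical above 0.8 rad).
It fails at once if the wash bottle is shifted by more than 30 mm (distance of wash_bottle from where it was at the start of the episode above 0.03 m).
It fails at once if the notebook is shifted by more than 30 mm (distance of notebook from where it was at the start of the episode above 0.03 m).
It also fails if it takes over 104 s, if anything falls off the work surface, if the arm or the gripper's body presses on something with over 40 N, if the wrist force passes 120 N, or if a joint passes its speed limit or range.

## Working session

There is one attempt and no reset: what is moved stays moved. The work goes in short steps, Python scripts to look and compute and a tool call to move; the robot and the scene stay as the last step left them, time stands still between calls to the robot, and variables do not carry over. Pictures are saved under pics/ and viewed, about 12 in all and at most 16, crops included, and the job is handed in when it is done.

Besides the shell and the picture viewer there is one more tool, called as name(argument=value, ...) on one line, values as JSON. step_arm: Moves the arm, as the interface text tells. Its arguments: {"type":"object","properties":{"motion":{"type":"string"}},"required":["motion"]}

```bash
ls; mkdir -p pics; python3 - <<'E'
from rig import *
import cv2,numpy as np
s=get_state(); print(s['time_s'],s['tool_pos'],s['ee_rot'],s['gripper_width'])
for n in('scene','top'):
    c=camera(n); np.savez(f'pics/{n}0.npz',**c); cv2.imwrite(f'pics/{n}0.png',c['image'][:,:,::-1]); print(n,c['mtx'],c['k1'],np.round(c['cam_to_world'],3))
E
```

```text
pics
0.0 [ 0.19978581 -0.61796722  0.23235711] [-0.11024983  0.69907613 -0.69788316  0.1099847 ] 0.09135317879256903
scene [[488.98658685   0.         256.81236835]
 [  0.         488.98658685 191.8620007 ]
 [  0.           0.           1.        ]] 0.06315269711183727 [[-0.872 -0.361  0.331  0.013]
 [-0.49   0.662 -0.567  0.969]
 [-0.015 -0.656 -0.754  1.351]
 [ 0.     0.     0.     1.   ]]
top [[437.501959     0.         252.69316539]
 [  0.         437.501959   185.56912834]
 [  0.           0.           1.        ]] -0.08494684790281351 [[-9.000e-03 -9.930e-01  1.140e-01  3.730e-01]
 [-1.000e+00  9.000e-03  1.000e-03  7.000e-03]
 [-2.000e-03 -1.140e-01 -9.930e-01  1.616e+00]
 [ 0.000e+00  0.000e+00  0.000e+00  1.000e+00]]
```

View pics/top0.png

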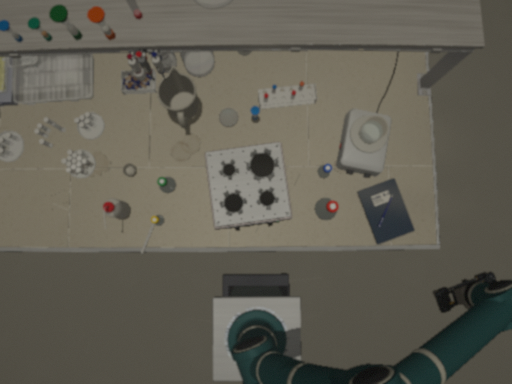

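View pics/scene0.png

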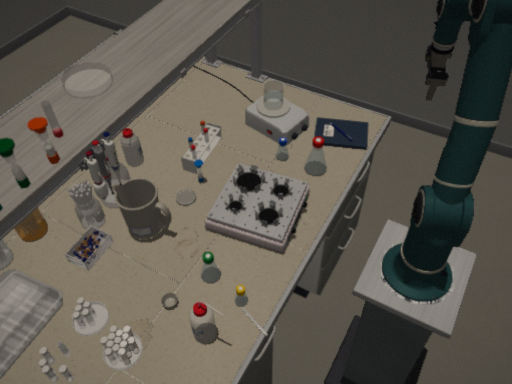

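The top view shows the caps: green (162,181), yellow (156,218), blue (327,168) and red (332,206). The shaker is at about (249,185), and the wash bottle at (110,207). The scene view shows the same things. Next I triangulate the caps and enlarge the clamps.

```bash
cat > h.py <<'E'
from rig import *
import cv2,numpy as np
def ray(c,uv):
    p=cv2.undistortPoints(np.float64(uv).reshape(1,1,2),c['mtx'],np.array([float(c['k1']),0,0,0,0])).ravel()
    T=c['cam_to_world']; d=T[:3,:3]@np.r_[p,1]; return T[:3,3],d/np.linalg.norm(d)
def onz(c,uv,z):
    o,d=ray(c,uv); return o+d*(z-o[2])/d[2]
def tri(c1,u1,c2,u2):
    o1,d1=ray(c1,u1);o2,d2=ray(c2,u2)
    s=np.linalg.lstsq(np.c_[d1,-d2],o2-o1,rcond=None)[0]
    a,b=o1+s[0]*d1,o2+s[1]*d2; return (a+b)/2,np.linalg.norm(a-b)
def proj(c,P):
    M=np.linalg.inv(c['cam_to_world']); 
    return cv2.projectPoints(np.float64(P).reshape(-1,1,3),cv2.Rodrigues(M[:3,:3])[0],M[:3,3],c['mtx'],np.array([float(c['k1']),0,0,0,0]))[0].reshape(-1,2)
H={'yellow':(20,34),'green':(45,85),'blue':(100,130),'red':(172,8)}
def cap(c,col,near,R=16,smin=110,vmin=50):
    hsv=cv2.cvtColor(c['image'],cv2.COLOR_RGB2HSV);h,s,v=cv2.split(hsv);lo,hi=H[col]
    m=((h>=lo)&(h<=hi)) if lo<hi else ((h>=lo)|(h<=hi))
    m=(m&(s>smin)&(v>vmin)).astype(np.uint8)
    yy,xx=np.mgrid[:m.shape[0],:m.shape[1]]; m[np.hypot(xx-near[0],yy-near[1])>R]=0
    n,l,st,ce=cv2.connectedComponentsWithStats(m)
    if n<2: return None
    i=1+np.argmax(st[1:,4]); x,y,w,hh,a=st[i]
    return np.array([x+(w-1)/2,y+(hh-1)/2]),st[i],ce[i]
E
python3 - <<'E'
from h import *
S=dict(np.load('pics/scene0.npz'));T=dict(np.load('pics/top0.npz'))
for col,t,s in(('yellow',(156,218),(240,290)),('blue',(327,168),(283,141)),('green',(162,181),(208,257)),('red',(332,206),(318,143))):
    a=cap(T,col,t);b=cap(S,col,s); 
    print(col,a[1],b[1],'bbox',*tri(T,a[0],S,b[0]),'cent',*tri(T,a[2],S,b[2]))
    print('   depth',[np.round(T['z_map'][int(a[0][1])+i,int(a[0][0])],3) for i in(-1,0,1)])
for n,c,(x0,y0,x1,y1) in(('t',T,(195,135,305,235)),('s',S,(200,160,315,250))):
    cv2.imwrite(f'pics/crop_{n}.png',cv2.resize(c['image'][y0:y1,x0:x1,::-1],None,fx=6,fy=6,interpolation=cv2.INTER_CUBIC))
E
```

```text
yellow [151 216   8   8  38] [236 284   9  12  81] bbox [0.4340889  0.35942325 0.06144355] 0.001194416615528567 cent [0.43497574 0.35928056 0.05841635] 0.00018121923162388014
   depth [np.float32(1.537), np.float32(1.536), np.float32(1.54)]
blue [324 166   5   6  10] [279 137   8   9  47] bbox [ 0.60897422 -0.25241024  0.08228346] 0.0012226166796282245 cent [ 0.60632608 -0.24841637  0.08439507] 0.0030959545079000967
   depth [np.float32(1.541), np.float32(1.543), np.float32(1.54)]
green [162 180   4   6   9] [203 252  10  11  46] bbox [0.56572971 0.32409655 0.09111787] 0.007278794257241633 cent [0.56557322 0.3232394  0.09007676] 0.010566353509955653
   depth [np.float32(1.515), np.float32(1.526), np.float32(1.517)]
red [326 201  13  12  84] [312 136  13  12 104] bbox [ 0.47044776 -0.26029562  0.13477939] 0.0016478296107020536 cent [ 0.47081894 -0.25977689  0.13391794] 0.0007435752695851337
   depth [np.float32(1.47), np.float32(1.47), np.float32(1.473)]
```

View pics/crop_t.png

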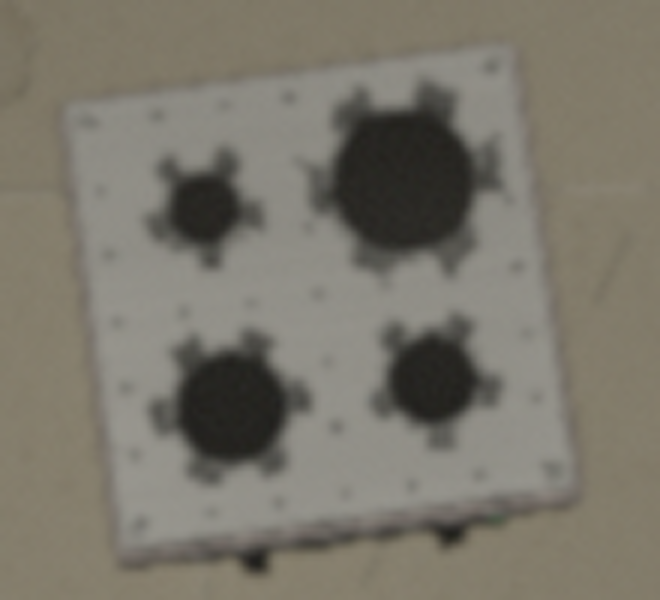

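View pics/crop_s.png

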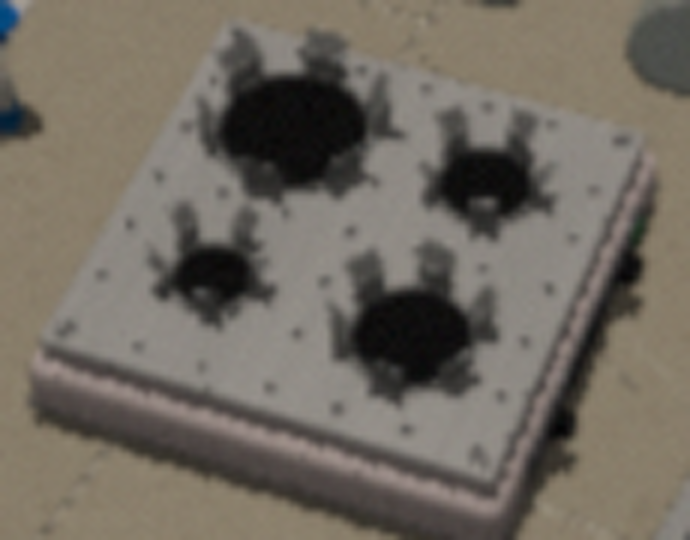

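The crops show the pads as near-black discs. In the top view, clamp_25 is at about (229,169), clamp_250 at (262,165), clamp_100 at (233,202) and clamp_50 at (267,198). I'll fit these in both views and refine the cap masks.

```bash
cat > m.py <<'E'
from h import *
S=dict(np.load('pics/scene0.npz'));T=dict(np.load('pics/top0.npz'))
def pad(c,near,R,thr=60,k=9):
    F=6;x0,y0=int(near[0]-R),int(near[1]-R)
    g=cv2.cvtColor(c['image'],cv2.COLOR_RGB2GRAY)[y0:y0+2*R,x0:x0+2*R]
    g=cv2.resize(g,None,fx=F,fy=F,interpolation=cv2.INTER_CUBIC)
    m=(g<thr).astype(np.uint8); m=cv2.morphologyEx(m,cv2.MORPH_OPEN,cv2.getStructuringElement(cv2.MORPH_ELLIPSE,(k,k)))
    cs=max(cv2.findContours(m,0,1)[0],key=cv2.contourArea); (e,ax,_)=cv2.fitEllipse(cv2.convexHull(cs))
    return np.array([x0+(e[0]+.5)/F-.5,y0+(e[1]+.5)/F-.5]),np.array(ax)/F
for n,t,s,R in(('25',(229,169),(235.5,206),9),('50',(267,198),(281,190),10),('100',(233.5,202.5),(268.5,216),13),('250',(262,165),(249,181),15)):
    for thr,k in((52,15),(60,21)):
        a,ax=pad(T,t,R,thr,k);b,bx=pad(S,s,R,thr,k)
        P,g=tri(T,a,S,b); print(n,thr,'tri',P.round(4),round(g,4),'T@73',onz(T,a,.073)[:2].round(4),'S@73',onz(S,b,.073)[:2].round(4),ax.round(1),bx.round(1))
for sm,vm in((70,45),(85,60)):
  for col,t,s,z in(('yellow',(155,219),(240,290),.064),('blue',(326,168),(283,141),.081),('green',(162,181),(208,257),.099),('red',(332,206),(318,143),.136)):
    a=cap(T,col,t,12,sm,vm);b=cap(S,col,s,14,sm,vm)
    print(col,a[1],b[1],'tri',*tri(T,a[0],S,b[0]),'T',onz(T,a[0],z)[:2].round(4),'S',onz(S,b[0],z)[:2].round(4))
for n,(x0,y0,x1,y1) in (('g',(145,165,180,230)),('r',(310,155,345,220))):
  pass
im=np.hstack([cv2.resize(T['image'][y:y+40,x:x+40],None,fx=8,fy=8,interpolation=cv2.INTER_NEAREST) for x,y in((142,165),(307,150))])
cv2.imwrite('pics/caps.png',im[:,:,::-1])
# platform height from depth
for uv in((248,186),(215,160),(280,215)):
    x,y=uv;z=np.median(T['z_map'][y-2:y+3,x-2:x+3]);p=np.array(proj(T,[0,0,0]));o,d=ray(T,uv);f=T['cam_to_world'][:3,2];print('plat',(o+d*z/(d@f)).round(4))
E
python3 m.py
```

```text
25 52 tri [0.6109 0.0941 0.0679] 0.0007 T@73 [0.6098 0.0937] S@73 [0.6089 0.0977] [10.5 10.6] [10.6 14.5]
25 60 tri [0.6107 0.0941 0.0687] 0.0008 T@73 [0.6097 0.0937] S@73 [0.6091 0.0971] [11.1 11.3] [11.3 14.7]
50 52 tri [ 0.5071 -0.0407  0.073 ] 0.0009 T@73 [ 0.5067 -0.0409] S@73 [ 0.5076 -0.0406] [13.2 13.4] [13.  17.9]
50 60 tri [ 0.5072 -0.0406  0.0731] 0.0008 T@73 [ 0.5068 -0.0408] S@73 [ 0.5076 -0.0406] [13.8 14. ] [13.5 18.1]
100 52 tri [0.4919 0.078  0.0726] 0.0008 T@73 [0.4915 0.0778] S@73 [0.4921 0.0784] [16.9 17.5] [19.5 21.2]
100 60 tri [0.4919 0.078  0.0685] 0.0004 T@73 [0.4918 0.0779] S@73 [0.49   0.0811] [17.6 18.2] [21.3 22.8]
250 52 tri [ 0.6276 -0.0246  0.0704] 0.0004 T@73 [ 0.6274 -0.0244] S@73 [ 0.6262 -0.0226] [22.5 23.7] [23.4 25.2]
250 60 tri [ 0.6278 -0.0246  0.0694] 0.0012 T@73 [ 0.6278 -0.0243] S@73 [ 0.6255 -0.022 ] [23.3 24.6] [24.6 26.2]
yellow [150 215  10   9  64] [235 284  11  12 101] tri [0.43514293 0.35930021 0.06062576] 0.0004489628665553497 T [0.4352 0.3586] S [0.4338 0.3608]
blue [323 164   9   9  37] [279 137   8   9  56] tri [ 0.61132829 -0.256
[... 365 characters left out ...]
0.4697 -0.2564]
yellow [150 215  10   9  55] [235 284  11  12  95] tri [0.43514293 0.35930021 0.06062576] 0.0004489628665553497 T [0.4352 0.3586] S [0.4338 0.3608]
blue [323 164   8   8  28] [279 137   8   7  42] tri [ 0.61112556 -0.25416957  0.08520345] 0.0008518587196971537 T [ 0.6122 -0.2547] S [ 0.6127 -0.2584]
green [158 178   9   8  26] [203 252  10   9  52] tri [0.5659767  0.32649683 0.1003362 ] 0.00251888052852216 T [0.565  0.3262] S [0.5678 0.3262]
red [326 200  13  13 105] [312 136  13  12 112] tri [ 0.47145933 -0.26075271  0.13405065] 7.121545263835631e-05 T [ 0.4713 -0.2604] S [ 0.4708 -0.2588]
plat [0.5499 0.025  0.0685]
plat [0.645  0.1428 0.0676]
plat [ 0.4457 -0.0873  0.0685]
```

View pics/caps.png

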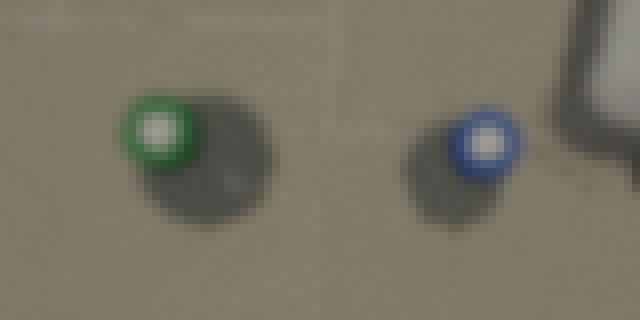

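Green at (161.5,181) and blue at (327,168) are clean, and their feet lie where perspective puts them. Clamp and cap positions agree between the two views to 2–3 mm. I'll place the smallest flask first so the gripper body always clears its neighbours. Next I check the tool axes and the heights of the obstacles.

```bash
python3 - <<'E'
from h import *
from scipy.spatial.transform import Rotation as R
s=get_state();r=R.from_quat(s['ee_rot']);print(r.as_matrix().round(3))
x=np.array([0,0,0])
for nm,zt in(('jaw+x',[1,0,0]),('jaw-x',[-1,0,0]),('jaw+y',[0,1,0]),('jaw-y',[0,-1,0])):
    y=np.array([0,0,-1.]);z=np.array(zt,float);M=np.c_[np.cross(y,z),y,z];print(nm,np.degrees((r.inv()*R.from_matrix(M)).as_rotvec()).round(1))
T=dict(np.load('pics/top0.npz'));f=T['cam_to_world'][:3,2]
for n,uv in dict(hotL=(347,160),hotplate=(352,150),beaker=(372,130),rack=(285,95),shelf=(270,42),shelf2=(100,44),sh3=(440,44),post=(445,65),bluevial=(255,112),mug=(176,95),bottle=(110,207),beak2=(183,100)).items():
    z=T['z_map'][uv[1],uv[0]];o,d=ray(T,uv);print(n,(o+d*z/(d@f)).round(3))
E
```

```text
[[-0.951 -0.001  0.308]
 [-0.308  0.001 -0.951]
 [ 0.    -1.    -0.002]]
jaw+x [  0.1 -72.1  -0.1]
jaw-x [1.000e-01 1.079e+02 1.000e-01]
jaw+y [ 0.000e+00 -1.621e+02 -1.000e-01]
jaw-y [ 0.1 17.9  0. ]
hotL [ 0.638 -0.328  0.084]
hotplate [ 0.673 -0.347  0.088]
beaker [ 0.732 -0.406  0.145]
rack [ 0.888 -0.114  0.057]
shelf [ 0.931 -0.046  0.412]
shelf2 [0.935 0.454 0.411]
sh3 [ 0.926 -0.547  0.416]
post [ 0.932 -0.64   0.24 ]
bluevial [ 0.812 -0.002  0.099]
mug [0.909 0.298 0.006]
bottle [0.473 0.489 0.159]
beak2 [0.888 0.27  0.011]
```

step_arm(motion="0 -0.8 0 0 -9 0 1;0 -0.8 0 0 -9 0 1;0 -0.8 0 0 -9 0 1;0 -0.8 0 0 -9 0 1;0 -0.8 0 0 -9 0 1;0 -0.8 0 0 -9 0 1;0 -0.8 0 0 -9 0 1;0 -0.8 0 0 -9 0 1")

```text
time_s: 1.1
tool_pos: [0.1989, -0.6155, 0.2927]
ee_rot: [-0.508, 0.494, -0.486, 0.512]
ft_force: [0.1, -0.5, 0.5]
gripper_width: 0.0919
```

step_arm(motion="-4 0 3.5 0 0 0 1;-4 0 3.5 0 0 0 1;-4 0 3.5 0 0 0 1;-4 0 3.5 0 0 0 1;-4 0 3.5 0 0 0 1;-4 0 3.5 0 0 0 1;-4 0 3.5 0 0 0 1;-4 0 3.5 0 0 0 1")

```text
time_s: 2.1
tool_pos: [0.469, -0.2788, 0.2922]
ee_rot: [-0.506, 0.498, -0.487, 0.509]
ft_force: [-0.2, -0.3, 0.6]
gripper_width: 0.0918
```

step_arm(motion="-6 0 0 0 0 0 1;-6 0 0 0 0 0 1;-6 0 0 0 0 0 1;-6 0 0 0 0 0 1;-6 0 0 0 0 0 1;-6 0 0 0 0 0 1;-6 0 0 0 0 0 1;-6 0 0 0 0 0 1")

```text
time_s: 3.1
tool_pos: [0.4534, 0.215, 0.2978]
ee_rot: [-0.505, 0.498, -0.488, 0.508]
ft_force: [0.7, -0.0, 0.5]
gripper_width: 0.0918
```

```bash
cat > w.py <<'E'
# delta to a target pose (jaw along +x): prints shift in tool cm and turn in deg
from h import *
import sys
from scipy.spatial.transform import Rotation as R
s=get_state();r=R.from_quat(s['ee_rot']);p=np.array(s['tool_pos'])
M=R.from_matrix(np.c_[[0,-1,0],[0,0,-1],[1,0,0]])
print('t',s['time_s'],'pos',p.round(4),'w',s['gripper_width'].__round__(4),'q',np.round(s['q'],2))
print('turn',np.degrees((r.inv()*M).as_rotvec()).round(2))
if len(sys.argv)>3:
    d=np.array(list(map(float,sys.argv[1:4])))-p; print('shift cm now',(r.inv().apply(d)*100).round(2),'after turn',(M.inv().apply(d)*100).round(2))
E
python3 w.py .435 .359 .2
```

```text
t 3.1 pos [0.4534 0.215  0.2978] w 0.0918 q [ 0.2   0.25 -0.81  1.84  0.18  1.13 -0.65]
turn [ 0.38  1.6  -0.74]
shift cm now [-14.32   9.98  -1.38] after turn [-14.4    9.78  -1.84]
```

step_arm(motion="0 0 0 0.4 1.6 -0.7 1;-2.4 1.6 -0.3 0 0 0 1;-2.4 1.6 -0.3 0 0 0 1;-2.4 1.6 -0.3 0 0 0 1;-2.4 1.6 -0.3 0 0 0 1;-2.4 1.6 -0.3 0 0 0 1;-2.4 1.6 -0.3 0 0 0 1;0 0 0 0 0 0 0.7")

```text
time_s: 4.1
tool_pos: [0.431, 0.3677, 0.1968]
ee_rot: [0.503, -0.499, 0.497, -0.501]
ft_force: [-0.2, -0.4, -1.0]
gripper_width: 0.0839
```

```bash
python3 w.py .435 .3593 .064; python3 - <<'E'
from h import *
for n in('scene','top'):
    c=camera(n); np.savez(f'pics/{n}1.npz',**c)
    x,y=(165,215) if n=='scene' else (100,150)
    cv2.imwrite(f'pics/{n}1.png',cv2.resize(c['image'][y:y+120,x:x+130,::-1],None,fx=4,fy=4))
E
python3 -c "
import cv2,numpy as np;cv2.imwrite('pics/a1.png',np.hstack([cv2.imread('pics/scene1.png')[:,:390],cv2.imread('pics/top1.png')[:,:400]]))"
```

```text
t 4.1 pos [0.431  0.3677 0.1968] w 0.0839 q [-0.18  0.49 -0.76  1.81  0.4   1.   -1.09]
turn [0.2  0.45 0.02]
shift cm now [ 0.83 13.27  0.44] after turn [ 0.84 13.28  0.4 ]
```

View pics/a1.png

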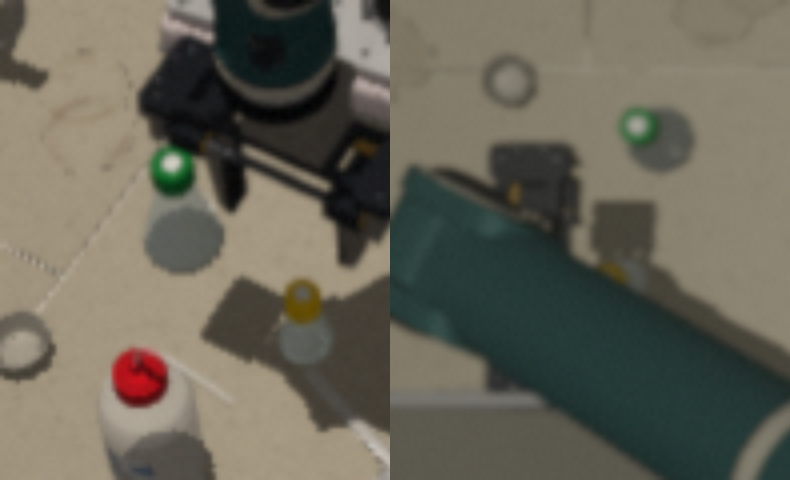

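The gripper is above the yellow flask, and the scene view (yellow at about (240,290) full frame) is unobstructed. Descending.

step_arm(motion="0.8 0 0.4 0 0.4 0 0.8;0 3 0 0 0 0 0.8;0 3 0 0 0 0 0.8;0 3 0 0 0 0 0.8;0 2.5 0 0 0 0 0.8;0 1.2 0 0 0 0 0.8;0 0.3 0 0 0 0 0.8;0 0 0 0 0 0 0.8")

```text
time_s: 5.2
tool_pos: [0.4472, 0.3487, 0.0706]
ee_rot: [0.492, -0.502, 0.508, -0.498]
ft_force: [0.3, -0.2, -0.0]
gripper_width: 0.0734
```

```bash
python3 w.py .435 .3593 .064
```

```text
t 5.2 pos [0.4472 0.3487 0.0706] w 0.0734 q [-0.24  0.65 -0.63  1.89  0.55  0.77 -1.2 ]
turn [-0.67 -1.09  0.03]
shift cm now [-1.04  0.65 -1.25] after turn [-1.06  0.66 -1.22]
```

step_arm(motion="-0.5 0.3 -0.6 0 0 0 0.8;-0.5 0.3 -0.6 0 -1 0 0.8;0 0 0 0 0 0 0.8;0 0 0 0 0 0 0.8;0 0 0 0 0 0 0.8;0 0 0 0 0 0 0.8;0 0 0 0 0 0 0.8;0 0 0 0 0 0 0.8")

```text
time_s: 6.2
tool_pos: [0.4355, 0.3607, 0.0662]
ee_rot: [-0.496, 0.497, -0.503, 0.504]
ft_force: [0.2, -0.0, -0.3]
gripper_width: 0.0732
```

```bash
python3 w.py .435 .3593 .064; python3 - <<'E'
from h import *
c=camera('scene');np.savez('pics/s2.npz',**c)
b=cap(c,'yellow',(240,290),14,70,45);print(b,onz(c,b[0],.064),onz(c,b[0],.064))
x,y=190,230;cv2.imwrite('pics/a2.png',cv2.resize(c['image'][y:y+90,x:x+100,::-1],None,fx=5,fy=5))
E
```

```text
t 6.2 pos [0.4355 0.3607 0.0662] w 0.0732 q [-0.27  0.65 -0.63  1.9   0.56  0.76 -1.22]
turn [-0.84 -0.   -0.09]
shift cm now [ 0.14  0.22 -0.06] after turn [ 0.14  0.22 -0.05]
(array([240.5, 290. ]), array([235, 284,  12,  13,  95], dtype=int32), array([240.13684211, 290.33684211])) [0.43167505 0.36154268 0.064     ] [0.43167505 0.36154268 0.064     ]
```

View pics/a2.png

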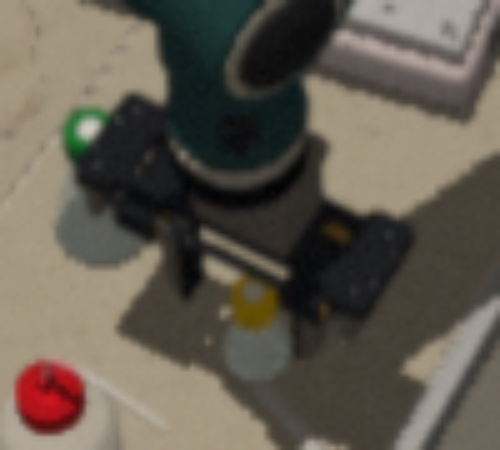

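The cap sits between the fingers: cap at crop (252,305), fingers at (183,260) and (318,300). Closing.

step_arm(motion="0 0.2 0 -0.8 0 0 0.6;0 0 0 0 0 0 0.4;0 0 0 0 0 0 0.3;0 0 0 0 0 0 0.2;0 0 0 0 0 0 0.1;0 0 0 0 0 0 0.05;0 0 0 0 0 0 0;0 0 0 0 0 0 0")

```text
time_s: 7.25
tool_pos: [0.4354, 0.3605, 0.0638]
ee_rot: [-0.5, 0.501, -0.499, 0.5]
ft_force: [1.0, -0.5, 0.2]
gripper_width: 0.0254
```

step_arm(motion="0 -0.5 0 0 0 0 0;0 -1 0 0 0 0 0;0 -2 0 0 0 0 0;0 -3 0 0 0 0 0;0 -3 0 0 0 0 0;0 -2.5 0 0 0 0 0;0 -1.5 0 0 0 0 0;0 0 0 0 0 0 0")

```text
time_s: 8.25
tool_pos: [0.4357, 0.3615, 0.2104]
ee_rot: [-0.498, 0.5, -0.5, 0.502]
ft_force: [-0.7, -0.4, -1.6]
gripper_width: 0.0257
```

```bash
python3 w.py .610 .094 .220
```

```text
t 8.25 pos [0.4357 0.3615 0.2104] w 0.0257 q [-0.16  0.47 -0.77  1.8   0.38  1.02 -1.07]
turn [-0.22  0.06 -0.24]
shift cm now [26.76 -1.01 17.4 ] after turn [26.75 -0.96 17.43]
```

step_arm(motion="2 -0.3 1.3 0 0 0 0;3.6 -0.3 2.4 0 0 0 0;4.4 -0.3 2.8 0 0 0 0;4.4 0 2.8 0 0 0 0;4.4 0 2.8 0 0 0 0;3.8 0 2.5 0 0 0 0;2 0 1.3 0 0 0 0;0 0 0 0 0 0 0")

```text
time_s: 9.25
tool_pos: [0.596, 0.1069, 0.2114]
ee_rot: [0.503, -0.501, 0.496, -0.499]
ft_force: [-0.6, 0.5, -0.6]
gripper_width: 0.0251
```

```bash
python3 w.py .610 .094 .18; python3 - <<'E'
from h import *
c=camera('scene');t=camera('top');np.savez('pics/s3.npz',**c);np.savez('pics/t3.npz',**t)
s=get_state()['tool_pos'];print(s,proj(c,s),proj(t,s))
b=cap(c,'yellow',proj(c,s)[0],14,70,45);print(b, b and onz(c,b[0],s[2]))
a=np.vstack([cv2.resize(i['image'][y:y+80,x:x+130,::-1],None,fx=4,fy=4) for i,x,y in((c,180,140),(t,190,130))])
cv2.imwrite('pics/a3.png',a[:600])
E
```

```text
t 9.25 pos [0.596  0.1069 0.2114] w 0.0251 q [ 0.29  0.53 -0.71  1.7   0.38  1.07 -0.54]
turn [ 0.47  0.24 -0.1 ]
shift cm now [1.3  3.12 1.42] after turn [1.29 3.14 1.4 ]
[0.59474132 0.10973902 0.21188609] [[234.76983681 181.75297449]] [[221.26501918 167.51102508]]
(array([233., 181.]), array([230, 176,   7,  11,  56], dtype=int32), array([233.33928571, 181.32142857])) [0.60129332 0.10966238 0.21188609]
```

View pics/a3.png

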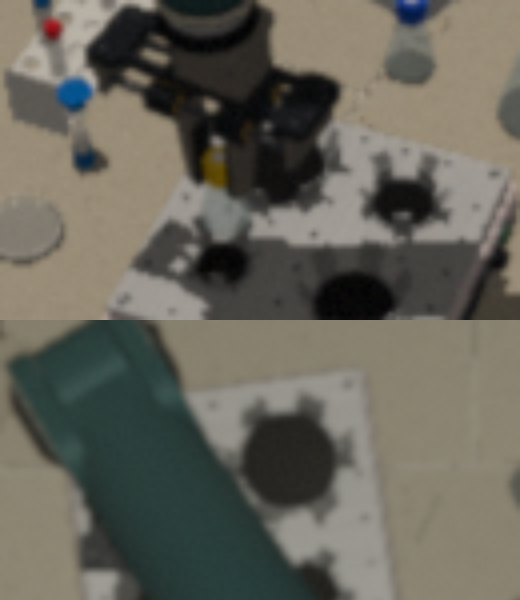

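The flask hangs upright: cap at scene (233,181), foot near clamp_25. Next I centre it above the clamp.

step_arm(motion="0.6 1 0.7 0.4 0.2 0 0;0.6 1 0.6 0 0 0 0;0 0.8 0 0 0 0 0;0 0 0 0 0 0 0;0 0 0 0 0 0 0;0 0 0 0 0 0 0;0 0 0 0 0 0 0;0 0 0 0 0 0 0")

```text
time_s: 10.35
tool_pos: [0.6066, 0.102, 0.1821]
ee_rot: [-0.502, 0.498, -0.496, 0.504]
ft_force: [1.4, -0.5, -1.0]
gripper_width: 0.0254
```

```bash
python3 w.py .610 .094 .138
```

```text
t 10.35 pos [0.6066 0.102  0.1821] w 0.0254 q [ 0.28  0.57 -0.69  1.7   0.41  1.02 -0.54]
turn [ 0.06  0.69 -0.22]
shift cm now [0.82 4.41 0.34] after turn [0.8  4.41 0.34]
```

step_arm(motion="0.5 0 0.2 0 0.7 0 0;0.4 0 0.2 0 0 0 0;0.1 0.5 0 0 0 0 0;0 0.5 0 0 0 0 0;0 0 0 0 0 0 0;0 0 0 0 0 0 0;0 0 0 0 0 0 0;0 0 0 0 0 0 0")

```text
time_s: 11.35
tool_pos: [0.6109, 0.0912, 0.1713]
ee_rot: [-0.499, 0.502, -0.499, 0.5]
ft_force: [0.4, -0.2, 0.4]
gripper_width: 0.025
```

```bash
python3 w.py .610 .094 .138
```

```text
t 11.35 pos [0.6109 0.0912 0.1713] w 0.025 q [ 0.29  0.59 -0.67  1.7   0.42  1.   -0.54]
turn [ 0.07 -0.07 -0.21]
shift cm now [-0.27  3.33 -0.08] after turn [-0.28  3.33 -0.09]
```

step_arm(motion="-0.3 0 -0.1 0 0 0 0;0 0.5 0 0 0 0 0;0 0.7 0 0 0 0 0;0 0.7 0 0 0 0 0;0 0.5 0 0 0 0 0;0 0.3 0 0 0 0 0;0 0.1 0 0 0 0 0;0 0 0 0 0 0 0")

```text
time_s: 12.35
tool_pos: [0.6096, 0.0945, 0.1409]
ee_rot: [-0.499, 0.502, -0.499, 0.5]
ft_force: [-0.7, 1.3, -1.1]
gripper_width: 0.0251
```

```bash
python3 w.py .610 .094 .137
```

```text
t 12.35 pos [0.6096 0.0945 0.1409] w 0.0251 q [ 0.27  0.62 -0.65  1.73  0.45  0.95 -0.56]
turn [ 0.11 -0.07 -0.21]
shift cm now [0.05 0.39 0.04] after turn [0.05 0.39 0.04]
```

step_arm(motion="0 0.2 0 0 0 0 0;0 0.2 0 0 0 0 0;0 0.1 0 0 0 0 0;0 0.1 0 0 0 0 0;0 0 0 0 0 0 0;0 0 0 0 0 0 0;0 0 0 0 0 0 0;0 0 0 0 0 0 0")

```text
time_s: 13.35
tool_pos: [0.6102, 0.095, 0.1368]
ee_rot: [-0.499, 0.501, -0.499, 0.501]
ft_force: [-0.6, 0.4, 2.1]
gripper_width: 0.0254
```

```bash
python3 w.py .610 .094 .137; python3 - <<'E'
from h import *
c=camera('scene')
a=cv2.resize(c['image'][150:250,190:320,::-1],None,fx=5,fy=5)
cv2.imwrite('pics/a4.png',a)
E
```

```text
t 13.35 pos [0.6102 0.095  0.1368] w 0.0254 q [ 0.26  0.63 -0.65  1.73  0.45  0.94 -0.57]
turn [-0.   -0.07 -0.2 ]
shift cm now [ 0.1  -0.02 -0.02] after turn [ 0.1  -0.02 -0.02]
```

View pics/a4.png

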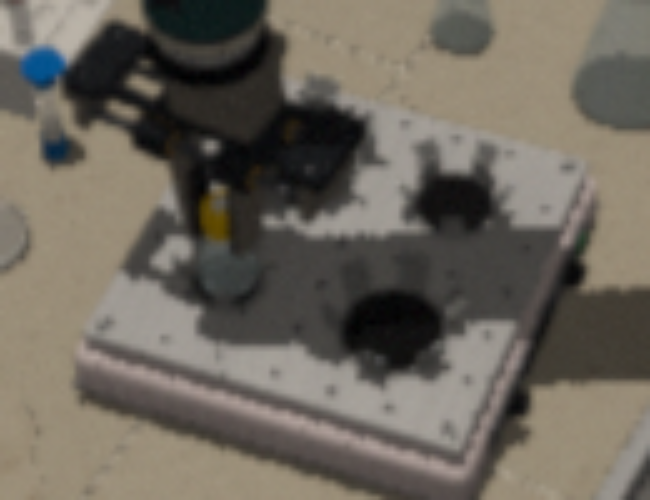

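The flask sits within the prongs, with its foot at crop (228,280). Its calculated foot height is 73 mm, with light contact. Releasing and rising.

step_arm(motion="0 0 0 0 0 0 0.2;0 0 0 0 0 0 0.4;0 0 0 0 0 0 0.6;0 0 0 0 0 0 0.7;0 -1 0 0 0 0 0.7;0 -3 0 0 0 0 0.7;0 -4 0 0 0 0 0.7;0 -3 0 0 0 0 0.7")

```text
time_s: 14.4
tool_pos: [0.609, 0.0945, 0.249]
ee_rot: [-0.5, 0.502, -0.498, 0.5]
ft_force: [0.3, -0.2, -0.1]
gripper_width: 0.0645
```

step_arm(motion="2 0 0 0 0 0 0.7;4 0 0 0 0 0 0.7;5 0 0 0 0 0 0.7;5.5 0 0 0 0 0 0.7;5.5 0 0 0 0 0 0.7;5.5 0 0 0 0 0 0.7;4.5 0 0 0 0 0 0.7;2 0 0 0 0 0 0.7")

```text
time_s: 15.4
tool_pos: [0.604, -0.2631, 0.2438]
ee_rot: [-0.501, 0.503, -0.498, 0.498]
ft_force: [-0.7, 0.3, -0.5]
gripper_width: 0.0647
```

```bash
python3 w.py .6108 -.2555 .2;  python3 - <<'E'
from h import *
c=camera('scene');t=camera('top')
b=cap(c,'blue',(283,141),14,70,45);a=cap(t,'blue',(327,168),12,70,45);print(a,b)
print(b and onz(c,b[0],.081)); print(a and onz(t,a[0],.081))
s=dict(np.load('pics/scene0.npz'));hsv=cv2.cvtColor(s['image'],cv2.COLOR_RGB2HSV)[134:150,276:290];print(hsv[:,:,0]);print(hsv[:,:,1])
cv2.imwrite('pics/a5.png',np.hstack([cv2.resize(c['image'][110:230,200:320,::-1],None,fx=3,fy=3),cv2.resize(t['image'][120:240,200:340,::-1],None,fx=3,fy=3)]))
E
```

```text
t 15.4 pos [ 0.604  -0.2631  0.2438] w 0.0647 q [ 0.8   0.57 -0.64  1.53  0.36  1.17  0.09]
turn [ 0.5  -0.14 -0.14]
shift cm now [-0.75  4.38  0.71] after turn [-0.76  4.38  0.68]
(array([327.5, 167.5]), array([324, 164,   8,   8,  32], dtype=int32), array([327.0625, 167.9375])) (array([282.5, 141. ]), array([279, 137,   8,   9,  53], dtype=int32), array([282.50943396, 141.50943396]))
[ 0.6101662  -0.25346638  0.081     ]
[ 0.61215151 -0.25830905  0.081     ]
[[ 15  18  23  12  20  35  15  10  20   8   0  12  25  20]
 [ 24  15  23  12  12  15  17  15  25  15  30  15  15  30]
 [ 18  12  12   6 165 120 120   0 140 105  15  15  24  20]
 [ 25  18   6 120 114 113 115 113 113 112 111  15  20  24]
 [ 15  20 135 113 112 114 120 116 112 111 112 165  15  15]
 [ 18  18 111 111 111 116   8  18 112 112 113 111  15  23]
 [ 13  15 110 112 112 114 115 114 113 111 111 111  10  18]
 [ 20  18 113 112 109 111 111 111 111 110 111 112  20  12]
 [ 18  23 111 110 110 109 110 110 110 112 111 120   8  15]
 [ 18  18   0 114 110 111 108 109 109 111 111 114  17  19]
 [ 19  19  18 124 111 111 111 110 111 112 120
[... 554 characters left out ...]
0  14 115 149  52   8  14  72 141  89   8  22  15]
 [ 17  17  51 164 164  28   6   8  56 167 130  41  15  15]
 [ 25  14  69 162 196  93  60  65 125 199 154  60  11  19]
 [ 27  17  52 149 220 191 184 182 203 225 165  53  12  19]
 [ 53  34  48 145 232 238 227 233 224 220 138  38  15  28]
 [ 55  54   3 105 210 220 255 234 238 205 103  18  24  48]
 [ 54  54  50  25 179 251 224 229 217 157  33  21  45  59]
 [ 57  59  54  12  83 145 183 167 118  49  29  51  56  58]
 [ 57  56  49  21   6  10  28  25   9  11  42  53  52  60]
 [ 57  55  42  20  27  25  17  19  25  26  36  51  56  59]
 [ 58  54  35  19  26  22  15  24  22  24  28  47  57  56]
 [ 57  45  32  25  26  19  21  23  24  24  29  45  58  58]]
```

View pics/a5.png

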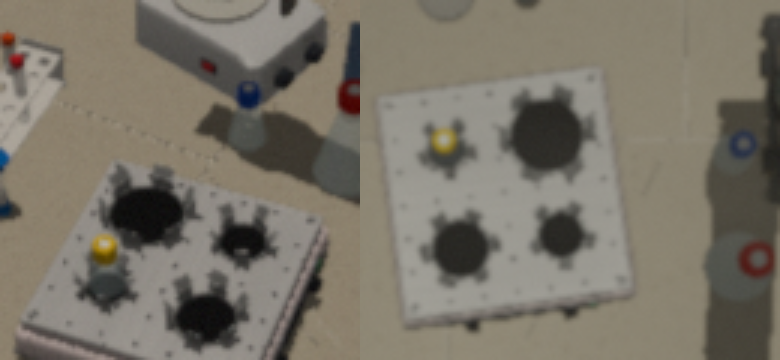

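Yellow stands in clamp_25 (scene crop (104,250), top crop (445,140)). Blue is still standing at scene (282.6,141). Descending on blue.

step_arm(motion="-0.4 0 0.4 0.5 0 0 0.7;-0.4 1 0.3 0 0 0 0.7;0 2 0 0 0 0 0.7;0 2.5 0 0 0 0 0.7;0 2.5 0 0 0 0 0.7;0 1.5 0 0 0 0 0.7;0 0 0 0 0 0 0.7;0 0 0 0 0 0 0.7")

```text
time_s: 16.5
tool_pos: [0.6131, -0.2398, 0.142]
ee_rot: [-0.502, 0.499, -0.494, 0.505]
ft_force: [0.2, -0.1, -0.1]
gripper_width: 0.0644
```

```bash
python3 w.py .611 -.2555 .081
```

```text
t 16.5 pos [ 0.6131 -0.2398  0.142 ] w 0.0644 q [ 0.74  0.67 -0.6   1.62  0.43  0.99  0.02]
turn [ 0.05  0.82 -0.45]
shift cm now [ 1.61  6.09 -0.23] after turn [ 1.57  6.1  -0.21]
```

step_arm(motion="0.8 0 -0.1 0 0.8 0 0.7;0.7 0 -0.1 0 0 0 0.7;0 0 0 0 0 0 0.7;0 0 0 0 0 0 0.7;0 1 0 0 0 0 0.7;0 1 0 0 0 0 0.7;0 0 0 0 0 0 0.7;0 0 0 0 0 0 0.7")

```text
time_s: 17.5
tool_pos: [0.6119, -0.2565, 0.1223]
ee_rot: [-0.498, 0.501, -0.499, 0.502]
ft_force: [-0.2, -0.1, -0.9]
gripper_width: 0.0644
```

```bash
python3 w.py .611 -.2555 .081
```

```text
t 17.5 pos [ 0.6119 -0.2565  0.1223] w 0.0644 q [ 0.75  0.7  -0.59  1.62  0.44  0.96  0.02]
turn [-0.1  -0.07 -0.37]
shift cm now [-0.07  4.13 -0.1 ] after turn [-0.1   4.13 -0.09]
```

Good. Going straight down.

step_arm(motion="0 1 0 0 0 0 0.7;0 1.4 0 0 0 0 0.7;0 1.2 0 0 0 0 0.7;0 0.5 0 0 0 0 0.7;0 0 0 0 0 0 0.7;0 0 0 0 0 0 0.7;0 0 0 0 0 0 0.7;0 0 0 0 0 0 0.7")

```text
time_s: 18.5
tool_pos: [0.6123, -0.2562, 0.0787]
ee_rot: [-0.498, 0.501, -0.499, 0.502]
ft_force: [-0.0, -0.1, 0.4]
gripper_width: 0.065
```

```bash
python3 w.py .611 -.2555 .081
```

```text
t 18.5 pos [ 0.6123 -0.2562  0.0787] w 0.065 q [ 0.73  0.75 -0.56  1.64  0.47  0.89 -0.01]
turn [-0.13 -0.07 -0.36]
shift cm now [-0.07 -0.23 -0.13] after turn [-0.07 -0.23 -0.13]
```

step_arm(motion="0 -0.2 0 0 0 -0.4 0.5;0 0 0 0 0 0 0.4;0 0 0 0 0 0 0.3;0 0 0 0 0 0 0.2;0 0 0 0 0 0 0.1;0 0 0 0 0 0 0;0 0 0 0 0 0 0;0 0 0 0 0 0 0")

```text
time_s: 19.5
tool_pos: [0.6125, -0.2563, 0.0813]
ee_rot: [0.499, -0.499, 0.501, -0.5]
ft_force: [-0.3, 0.2, -0.5]
gripper_width: 0.0295
```

```bash
python3 w.py .611 -.2555 .081;  python3 - <<'E'
from h import *
c=camera('scene');t=camera('top')
cv2.imwrite('pics/a6.png',np.hstack([cv2.resize(c['image'][90:190,230:330,::-1],None,fx=4,fy=4),cv2.resize(t['image'][120:220,290:390,::-1],None,fx=4,fy=4)]))
E
```

```text
t 19.5 pos [ 0.6125 -0.2563  0.0813] w 0.0295 q [ 0.73  0.74 -0.56  1.64  0.48  0.89 -0.01]
turn [-0.17 -0.07  0.09]
shift cm now [-0.08  0.03 -0.15] after turn [-0.08  0.03 -0.15]
```

View pics/a6.png

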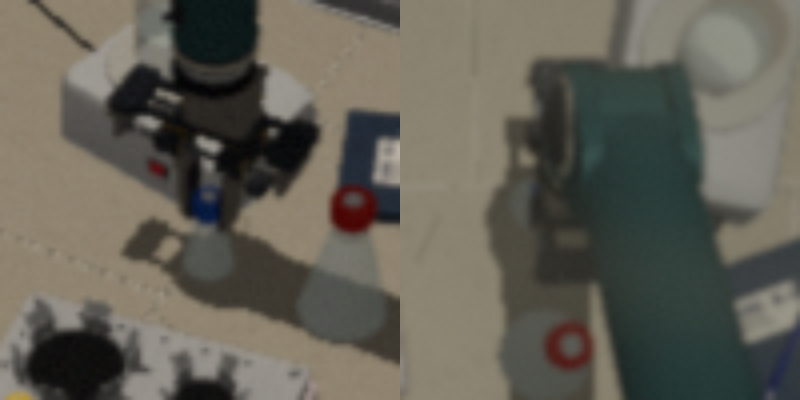

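Blue is gripped by the cap (crop (207,205), width 29.5 mm). Lifting and carrying it to clamp_50.

step_arm(motion="0 -0.5 0 0 0 0 0;0 -1.5 0 0 0 0 0;0 -3 0 0 0 0 0;0 -3.5 0 0 0 0 0;0 -3 0 0 0 0 0;0 -2 0 0 0 0 0;0 -0.5 0 0 0 0 0;0 0 0 0 0 0 0")

```text
time_s: 20.6
tool_pos: [0.6116, -0.2557, 0.229]
ee_rot: [0.5, -0.499, 0.501, -0.5]
ft_force: [-0.8, 0.0, -1.7]
gripper_width: 0.0295
```

step_arm(motion="-1.5 0 -0.7 0 0 0 0;-3 0 -1.4 0 0 0 0;-4 0 -2 0 0 0 0;-4.5 0 -2.2 0 0 0 0;-4 0 -2 0 0 0 0;-3 0 -1.4 0 0 0 0;-1.3 0 -0.6 0 0 0 0;0 0 0 0 0 0 0")

```text
time_s: 21.6
tool_pos: [0.497, -0.03, 0.2209]
ee_rot: [0.503, -0.503, 0.495, -0.499]
ft_force: [-0.2, -0.8, -1.2]
gripper_width: 0.0295
```

```bash
python3 w.py .507 -.041 .190
```

```text
t 21.6 pos [ 0.497  -0.03    0.2209] w 0.0295 q [ 0.63  0.34 -0.76  1.93  0.27  0.99 -0.25]
turn [ 0.67  0.21 -0.19]
shift cm now [1.11 3.07 1.03] after turn [1.1  3.09 1.  ]
```

step_arm(motion="0.5 0 0.5 0.6 0.2 -0.2 0;0.6 0 0.5 0 0 0 0;0 0 0 0 0 0 0;0 0 0 0 0 0 0;0 1 0 0 0 0 0;0 1.2 0 0 0 0 0;0 0.7 0 0 0 0 0;0 0 0 0 0 0 0")

```text
time_s: 22.6
tool_pos: [0.5084, -0.0459, 0.1881]
ee_rot: [-0.499, 0.502, -0.501, 0.498]
ft_force: [-0.1, -0.6, -0.2]
gripper_width: 0.0293
```

```bash
python3 w.py .507 -.041 .155
```

```text
t 22.6 pos [ 0.5084 -0.0459  0.1881] w 0.0293 q [ 0.62  0.39 -0.72  1.95  0.32  0.92 -0.27]
turn [ 0.15 -0.37 -0.01]
shift cm now [-0.49  3.31 -0.13] after turn [-0.49  3.31 -0.14]
```

step_arm(motion="-0.4 0 -0.1 0 -0.4 0 0;0 0 0 0 0 0 0;0 0 0 0 0 0 0;0 0.5 0 0 0 0 0;0 0.5 0 0 0 0 0;0 0 0 0 0 0 0;0 0 0 0 0 0 0;0 0 0 0 0 0 0")

```text
time_s: 23.6
tool_pos: [0.5078, -0.0414, 0.178]
ee_rot: [0.501, -0.5, 0.499, -0.5]
ft_force: [-0.5, -0.2, -0.8]
gripper_width: 0.0294
```

```bash
python3 w.py .507 -.041 .155
```

```text
t 23.6 pos [ 0.5078 -0.0414  0.178 ] w 0.0294 q [ 0.61  0.41 -0.72  1.96  0.34  0.9  -0.28]
turn [0.08 0.07 0.  ]
shift cm now [-0.04  2.3  -0.07] after turn [-0.04  2.3  -0.08]
```

step_arm(motion="0 0.5 0 0 0 0 0;0 0.6 0 0 0 0 0;0 0.5 0 0 0 0 0;0 0.3 0 0 0 0 0;0 0.2 0 0 0 0 0;0 0.1 0 0 0 0 0;0 0 0 0 0 0 0;0 0 0 0 0 0 0")

```text
time_s: 24.6
tool_pos: [0.5078, -0.0414, 0.1545]
ee_rot: [0.501, -0.5, 0.499, -0.5]
ft_force: [0.2, 1.4, -1.4]
gripper_width: 0.0294
```

```bash
python3 w.py .507 -.041 .154
```

```text
t 24.6 pos [ 0.5078 -0.0414  0.1545] w 0.0294 q [ 0.59  0.44 -0.7   1.98  0.37  0.86 -0.31]
turn [0.08 0.07 0.  ]
shift cm now [-0.04  0.05 -0.08] after turn [-0.04  0.05 -0.08]
```

step_arm(motion="0 0.1 0 0 0 0 0;0 0 0 0 0 0 0;0 0 0 0 0 0 0.2;0 0 0 0 0 0 0.4;0 0 0 0 0 0 0.6;0 0 0 0 0 0 0.7;0 -1 0 0 0 0 0.7;0 -2.5 0 0 0 0 0.7")

```text
time_s: 25.6
tool_pos: [0.5074, -0.0412, 0.1894]
ee_rot: [0.501, -0.501, 0.499, -0.5]
ft_force: [0.3, 0.6, 0.4]
gripper_width: 0.0643
```

step_arm(motion="0 -3 0 0 0 0 0.7;-1 -3.5 0.2 0 0 0 0.7;-3 -0.5 0.5 0 0 0 0.7;-5 0 1 0 0 0 0.7;-5.7 0 1 0 0 0 0.7;-5.7 0 1 0 0 0 0.7;-5.7 0 1 0 0 0 0.7;-4 0 0.5 0 0 0 0.7")

```text
time_s: 26.6
tool_pos: [0.5653, 0.2636, 0.2697]
ee_rot: [0.496, -0.5, 0.505, -0.499]
ft_force: [0.0, -0.9, -1.0]
gripper_width: 0.0644
```

```bash
python3 w.py .566 .3265 .2;  python3 - <<'E'
from h import *
c=camera('scene');t=camera('top')
for sm,vm in((60,40),(70,45),(85,60)):
  b=cap(c,'green',(208,257),14,sm,vm);a=cap(t,'green',(162,181),12,sm,vm)
  print(b and (b[1],onz(c,b[0],.099)),a and (a[1],onz(t,a[0],.099)))
cv2.imwrite('pics/a7.png',cv2.resize(c['image'][150:290,170:320,::-1],None,fx=4,fy=4))
E
```

```text
t 26.6 pos [0.5653 0.2636 0.2697] w 0.0644 q [ 0.07  0.51 -0.78  1.6   0.39  1.18 -0.81]
turn [-0.43 -0.59  0.09]
shift cm now [-6.31  6.96 -0.05] after turn [-6.29  6.97  0.07]
(array([202, 251,  12,  13, 106], dtype=int32), array([0.56582656, 0.32920971, 0.099     ])) (array([150, 170,  25,  24, 259], dtype=int32), array([0.56498285, 0.32623079, 0.099     ]))
(array([202, 251,  12,  13,  99], dtype=int32), array([0.56582656, 0.32920971, 0.099     ])) (array([150, 170,  25,  24, 258], dtype=int32), array([0.56498285, 0.32623079, 0.099     ]))
(array([203, 251,  11,  11,  65], dtype=int32), array([0.56647182, 0.32544784, 0.099     ])) (array([154, 170,  21,  22, 169], dtype=int32), array([0.56845268, 0.31921585, 0.099     ]))
```

View pics/a7.png

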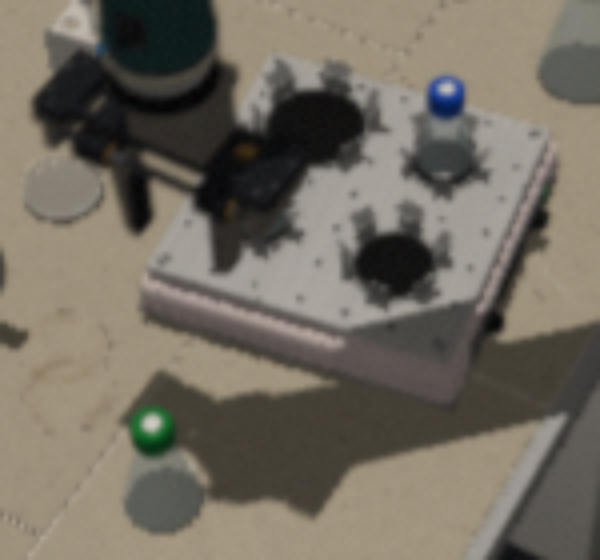

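Blue is seated in clamp_50 (crop (445,100)), and green is unmoved (crop (152,430)). Moving over green.

step_arm(motion="-1.5 0 0 -0.4 -0.6 0 0.7;-2.3 0 0 0 0 0 0.7;-1.7 0 0 0 0 0 0.7;-0.4 0 0 0 0 0 0.7;0 0 0 0 0 0 0.7;0 1.5 0 0 0 0 0.7;0 2.5 0 0 0 0 0.7;0 2 0 0 0 0 0.7")

```text
time_s: 27.7
tool_pos: [0.5665, 0.3224, 0.209]
ee_rot: [0.499, -0.499, 0.501, -0.5]
ft_force: [-0.3, -0.3, -1.1]
gripper_width: 0.0644
```

```bash
python3 w.py .566 .327 .099
```

```text
t 27.7 pos [0.5665 0.3224 0.209 ] w 0.0644 q [-0.06  0.62 -0.74  1.58  0.46  1.12 -0.92]
turn [-0.14 -0.05  0.07]
shift cm now [-0.48 11.   -0.07] after turn [-0.46 11.   -0.05]
```

step_arm(motion="-0.5 0 0 0 0 0 0.7;0 0 0 0 0 0 0.7;0 1 0 0 0 0 0.7;0 2.4 0 0 0 0 0.7;0 2 0 0 0 0 0.7;0 0.5 0 0 0 0 0.7;0 0 0 0 0 0 0.7;0 0 0 0 0 0 0.7")

```text
time_s: 28.7
tool_pos: [0.5675, 0.3277, 0.1479]
ee_rot: [0.499, -0.499, 0.501, -0.5]
ft_force: [0.6, -0.0, 0.1]
gripper_width: 0.0647
```

```bash
python3 w.py .566 .327 .099
```

```text
t 28.7 pos [0.5675 0.3277 0.1479] w 0.0647 q [-0.09  0.69 -0.71  1.62  0.51  1.02 -0.96]
turn [-0.22 -0.1   0.02]
shift cm now [ 0.07  4.89 -0.17] after turn [ 0.07  4.89 -0.15]
```

step_arm(motion="0 1 0 0 0 0 0.7;0 1.6 0 0 0 0 0.7;0 1.4 0 0 0 0 0.7;0 0.6 0 0 0 0 0.7;0 0.2 0 0 0 0 0.7;0 0 0 0 0 0 0.7;0 0 0 0 0 0 0.6;0 0 0 0 0 0 0.5")

```text
time_s: 29.7
tool_pos: [0.5682, 0.3281, 0.0975]
ee_rot: [0.498, -0.499, 0.502, -0.501]
ft_force: [-0.2, -0.6, -0.3]
gripper_width: 0.0475
```

step_arm(motion="0 0 0 0 0 0 0.4;0 0 0 0 0 0 0.3;0 0 0 0 0 0 0.2;0 0 0 0 0 0 0.1;0 0 0 0 0 0 0;0 0 0 0 0 0 0;0 0 0 0 0 0 0;0 0 0 0 0 0 0")

```text
time_s: 30.7
tool_pos: [0.5683, 0.3281, 0.0978]
ee_rot: [0.498, -0.499, 0.502, -0.501]
ft_force: [-0.7, 1.0, 0.2]
gripper_width: 0.0317
```

```bash
python3 w.py .566 .327 .099;  python3 - <<'E'
from h import *
c=camera('scene')
cv2.imwrite('pics/a8.png',cv2.resize(c['image'][190:290,160:270,::-1],None,fx=4,fy=4))
E
```

```text
t 30.7 pos [0.5683 0.3281 0.0978] w 0.0317 q [-0.12  0.74 -0.67  1.65  0.55  0.94 -0.99]
turn [-0.32 -0.11 -0.03]
shift cm now [ 0.11 -0.12 -0.23] after turn [ 0.11 -0.12 -0.23]
```

View pics/a8.png

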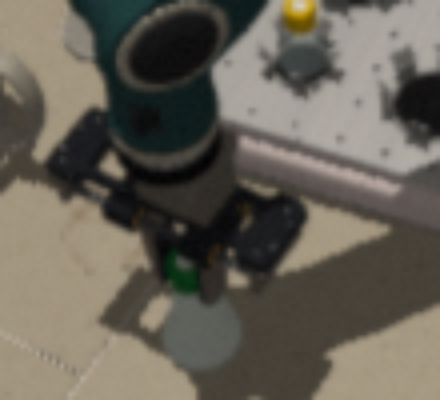

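Green is gripped (31.7 mm, cap at crop (185,270)). Lifting and carrying it to clamp_100.

step_arm(motion="0 -0.5 0 0 0 0 0;0 -1.5 0 0 0 0 0;0 -3 0 0 0 0 0;0 -3 0 0 0 0 0;0 -3 0 0 0 0 0;0 -2 0 0 0 0 0;0 -0.5 0 0 0 0 0;0 0 0 0 0 0 0")

```text
time_s: 31.75
tool_pos: [0.5672, 0.3281, 0.2411]
ee_rot: [0.498, -0.499, 0.502, -0.502]
ft_force: [0.8, 0.9, -0.1]
gripper_width: 0.0315
```

step_arm(motion="1.7 0 -0.5 0 0 0 0;3.5 0 -1.1 0 0 0 0;5 0 -1.5 0 0 0 0;5 0 -1.5 0 0 0 0;4.8 0 -1.5 0 0 0 0;3.5 0 -1.1 0 0 0 0;1.5 0 -0.4 0 0 0 0;0 0 0 0 0 0 0")

```text
time_s: 32.75
tool_pos: [0.4801, 0.06, 0.2312]
ee_rot: [-0.502, 0.503, -0.501, 0.493]
ft_force: [-0.2, -0.7, -0.8]
gripper_width: 0.0311
```

```bash
python3 w.py .492 .078 .205
```

```text
t 32.75 pos [0.4801 0.06   0.2312] w 0.0311 q [ 0.51  0.31 -0.83  1.95  0.27  1.01 -0.45]
turn [ 0.62 -0.49  0.41]
shift cm now [-1.83  2.59  1.2 ] after turn [-1.8   2.62  1.19]
```

step_arm(motion="-0.9 0 0.6 0.6 -0.5 0.4 0;-0.8 0 0.5 0 0 0 0;0 0 0 0 0 0 0;0 0 0 0 0 0 0;0 1 0 0 0 0 0;0 1.2 0 0 0 0 0;0 0.4 0 0 0 0 0;0 0 0 0 0 0 0")

```text
time_s: 33.75
tool_pos: [0.491, 0.0813, 0.2018]
ee_rot: [0.501, -0.5, 0.497, -0.501]
ft_force: [-0.1, -0.3, 0.2]
gripper_width: 0.031
```

```bash
python3 w.py .492 .078 .171
```

```text
t 33.75 pos [0.491  0.0813 0.2018] w 0.031 q [ 0.44  0.37 -0.81  1.96  0.33  0.95 -0.52]
turn [ 0.14  0.33 -0.13]
shift cm now [0.34 3.08 0.1 ] after turn [0.33 3.08 0.1 ]
```

step_arm(motion="0.3 0 0.1 0 0.3 0 0;0 0 0 0 0 0 0;0 0 0 0 0 0 0;0 0.5 0 0 0 0 0;0 0.5 0 0 0 0 0;0 0 0 0 0 0 0;0 0 0 0 0 0 0;0 0 0 0 0 0 0")

```text
time_s: 34.75
tool_pos: [0.4925, 0.078, 0.1916]
ee_rot: [-0.5, 0.501, -0.499, 0.5]
ft_force: [-0.2, -0.1, -1.3]
gripper_width: 0.0315
```

```bash
python3 w.py .492 .078 .171
```

```text
t 34.75 pos [0.4925 0.078  0.1916] w 0.0315 q [ 0.44  0.39 -0.8   1.97  0.34  0.93 -0.53]
turn [ 0.07 -0.02 -0.13]
shift cm now [ 0.01  2.06 -0.05] after turn [ 0.    2.06 -0.05]
```

step_arm(motion="0 0.5 0 0 0 0 0;0 0.6 0 0 0 0 0;0 0.4 0 0 0 0 0;0 0.3 0 0 0 0 0;0 0.2 0 0 0 0 0;0 0.1 0 0 0 0 0;0 0 0 0 0 0 0;0 0 0 0 0 0 0")

```text
time_s: 35.75
tool_pos: [0.493, 0.0788, 0.1711]
ee_rot: [-0.5, 0.5, -0.5, 0.5]
ft_force: [-0.6, 0.1, -1.0]
gripper_width: 0.0311
```

```bash
python3 w.py .492 .078 .171
```

```text
t 35.75 pos [0.493  0.0788 0.1711] w 0.0311 q [ 0.42  0.42 -0.78  1.98  0.37  0.89 -0.56]
turn [ 0.01 -0.   -0.08]
shift cm now [ 0.08  0.01 -0.1 ] after turn [ 0.08  0.01 -0.1 ]
```

Foot height works out at 73 mm. A small press down, then release and rise toward the red flask.

step_arm(motion="0 0.1 0 0 0 0 0;0 0 0 0 0 0 0;0 0 0 0 0 0 0.2;0 0 0 0 0 0 0.4;0 0 0 0 0 0 0.6;0 0 0 0 0 0 0.7;0 -1 0 0 0 0 0.7;0 -2.5 0 0 0 0 0.8")

```text
time_s: 36.75
tool_pos: [0.4922, 0.0788, 0.2054]
ee_rot: [-0.5, 0.501, -0.499, 0.5]
ft_force: [-0.1, 0.0, -0.6]
gripper_width: 0.0719
```

step_arm(motion="0 -3 0 0 0 0 0.8;1 -3 0 0 0 0 0.8;3 -0.5 0 0 0 0 0.8;5 0 0 0 0 0 0.8;5.8 0 0 0 0 0 0.8;5.8 0 0 0 0 0 0.8;5.5 0 0 0 0 0 0.8;4 0 0 0 0 0 0.8")

```text
time_s: 37.75
tool_pos: [0.4969, -0.2262, 0.2813]
ee_rot: [-0.5, 0.495, -0.5, 0.505]
ft_force: [-0.0, 0.4, 0.6]
gripper_width: 0.0737
```

```bash
python3 w.py .471 -.260 .2;  python3 - <<'E'
from h import *
c=camera('scene');t=camera('top')
for sm,vm in((70,45),(85,60)):
  b=cap(c,'red',(318,143),14,sm,vm);a=cap(t,'red',(332,206),12,sm,vm)
  print(b and (b[1],onz(c,b[0],.136)),a and (a[1],onz(t,a[0],.136)))
cv2.imwrite('pics/a9.png',cv2.resize(c['image'][110:250,190:340,::-1],None,fx=4,fy=4))
E
```

```text
t 37.75 pos [ 0.4969 -0.2262  0.2813] w 0.0737 q [ 0.95  0.33 -0.71  1.78  0.24  1.11  0.17]
turn [-0.59  0.62  0.01]
shift cm now [ 3.35  8.1  -2.71] after turn [ 3.38  8.13 -2.59]
(array([313, 136,  11,  13, 109], dtype=int32), array([ 0.46966325, -0.25638993,  0.136     ])) (array([326, 203,   3,   4,   7], dtype=int32), array([ 0.47657219, -0.24349159,  0.136     ]))
(array([313, 137,  11,  11,  97], dtype=int32), array([ 0.46966325, -0.25638993,  0.136     ])) (array([327, 204,   1,   2,   2], dtype=int32), array([ 0.47657219, -0.24349159,  0.136     ]))
```

View pics/a9.png

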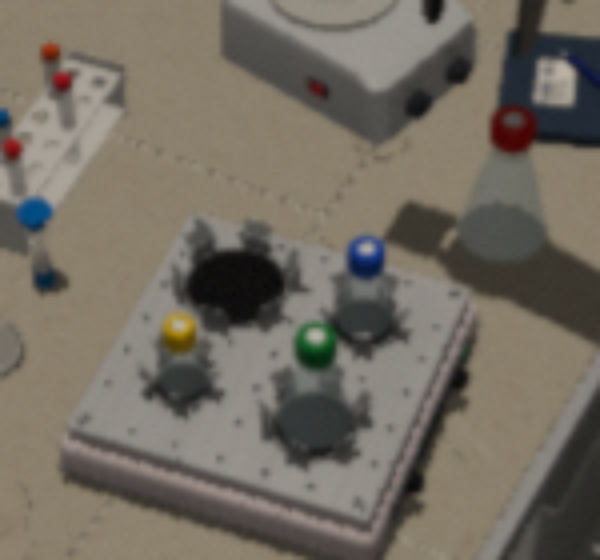

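Yellow (180,330), blue (366,257) and green (316,345) are seated upright, and red stands at (513,130) in the crop. Moving over red.

step_arm(motion="1 0 -0.8 -0.6 0.6 0 0.85;1.4 0 -1.1 0 0 0 0.85;0.9 0 -0.7 0 0 0 0.85;0 0 0 0 0 0 0.85;0 0 0 0 0 0 0.85;0 1.5 0 0 0 0 0.85;0 2 0 0 0 0 0.85;0 1 0 0 0 0 0.85")

```text
time_s: 38.85
tool_pos: [0.4705, -0.2586, 0.2351]
ee_rot: [0.5, -0.5, 0.5, -0.5]
ft_force: [0.2, 0.2, 0.8]
gripper_width: 0.0782
```

```bash
python3 w.py .471 -.260 .136
```

```text
t 38.85 pos [ 0.4705 -0.2586  0.2351] w 0.0782 q [ 0.99  0.36 -0.68  1.84  0.27  1.02  0.21]
turn [-0.01  0.04  0.05]
shift cm now [0.13 9.91 0.05] after turn [0.14 9.91 0.05]
```

step_arm(motion="0 1 0 0 0 0 0.85;0 2 0 0 0 0 0.85;0 1.5 0 0 0 0 0.85;0 0.5 0 0 0 0 0.85;0 0 0 0 0 0 0.85;0 0 0 0 0 0 0.85;0 0 0 0 0 0 0.85;0 0 0 0 0 0 0.85")

```text
time_s: 39.85
tool_pos: [0.4718, -0.2583, 0.1832]
ee_rot: [-0.5, 0.499, -0.5, 0.501]
ft_force: [0.5, -0.0, 0.2]
gripper_width: 0.0783
```

```bash
python3 w.py .471 -.260 .136
```

```text
t 39.85 pos [ 0.4718 -0.2583  0.1832] w 0.0783 q [ 0.96  0.43 -0.65  1.89  0.32  0.92  0.16]
turn [-0.1   0.1   0.07]
shift cm now [ 0.17  4.72 -0.09] after turn [ 0.17  4.72 -0.08]
```

step_arm(motion="0.2 0 0 0 0 0 0.85;0 0 0 0 0 0 0.85;0 1 0 0 0 0 0.85;0 1.6 0 0 0 0 0.85;0 1.4 0 0 0 0 0.85;0 0.6 0 0 0 0 0.85;0 0 0 0 0 0 0.8;0 0 0 0 0 0 0.7")

```text
time_s: 40.85
tool_pos: [0.4714, -0.2601, 0.1331]
ee_rot: [-0.5, 0.499, -0.5, 0.501]
ft_force: [-0.1, -0.0, -0.1]
gripper_width: 0.0658
```

```bash
python3 w.py .471 -.260 .136
```

```text
t 40.85 pos [ 0.4714 -0.2601  0.1331] w 0.0658 q [ 0.93  0.5  -0.61  1.93  0.38  0.83  0.11]
turn [-0.02  0.11  0.  ]
shift cm now [-0.02 -0.29 -0.04] after turn [-0.01 -0.29 -0.04]
```

step_arm(motion="0 -0.3 0 0 0 0 0.6;0 0 0 0 0 0 0.5;0 0 0 0 0 0 0.4;0 0 0 0 0 0 0.3;0 0 0 0 0 0 0.2;0 0 0 0 0 0 0;0 0 0 0 0 0 0;0 0 0 0 0 0 0")

```text
time_s: 41.85
tool_pos: [0.4716, -0.2605, 0.1372]
ee_rot: [-0.5, 0.499, -0.5, 0.5]
ft_force: [0.4, 0.4, -1.3]
gripper_width: 0.0391
```

step_arm(motion="0 -0.5 0 0 0 0 0;0 -1.5 0 0 0 0 0;0 -3 0 0 0 0 0;0 -3.5 0 0 0 0 0;0 -3.5 0 0 0 0 0;0 -2.8 0 0 0 0 0;0 -1.5 0 0 0 0 0;0 0 0 0 0 0 0")

```text
time_s: 42.85
tool_pos: [0.4709, -0.2591, 0.3094]
ee_rot: [-0.501, 0.498, -0.5, 0.501]
ft_force: [-0.3, 0.0, -3.2]
gripper_width: 0.0395
```

```bash
python3 w.py .6276 -.0244 .3;  python3 - <<'E'
from h import *
c=camera('scene')
cv2.imwrite('pics/a10.png',cv2.resize(c['image'][60:250,190:340,::-1],None,fx=3,fy=3))
E
```

```text
t 42.85 pos [ 0.4709 -0.2591  0.3094] w 0.0395 q [ 1.03  0.29 -0.71  1.76  0.2   1.17  0.26]
turn [-0.1  0.2  0.1]
shift cm now [-23.42   0.93  15.75] after turn [-23.47   0.94  15.67]
```

View pics/a10.png

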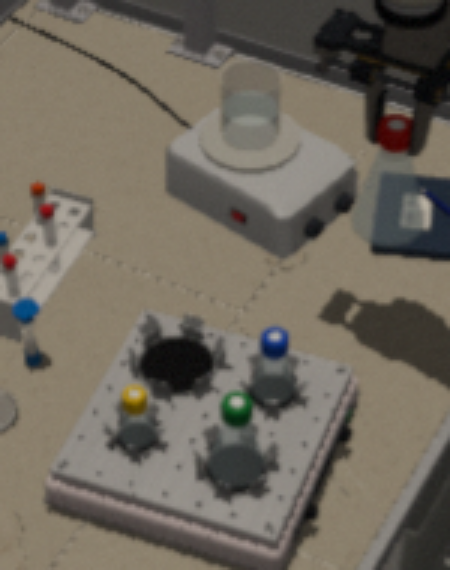

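Red is lifted upright (crop (396,132)). Carrying it to clamp_250.

step_arm(motion="-1.4 0 1 0 0 0 0;-3 -0.1 2 0 0 0 0;-4 -0.1 2.7 0 0 0 0;-4.3 -0.1 2.9 0 0 0 0;-4 -0.1 2.7 0 0 0 0;-3 -0.1 2 0 0 0 0;-1.6 0 1 0 0 0 0;0 0 0 0 0 0 0")

```text
time_s: 43.9
tool_pos: [0.615, -0.0289, 0.3023]
ee_rot: [-0.503, 0.504, -0.491, 0.501]
ft_force: [-0.9, 0.3, -2.7]
gripper_width: 0.0395
```

```bash
python3 w.py .6276 -.0244 .25
```

```text
t 43.9 pos [ 0.615  -0.0289  0.3023] w 0.0395 q [ 0.54  0.47 -0.75  1.56  0.32  1.25 -0.26]
turn [ 0.89  0.48 -0.61]
shift cm now [-0.38  5.22  1.34] after turn [-0.45  5.23  1.26]
```

step_arm(motion="-0.2 0 0.6 0.8 0.5 -0.6 0;-0.2 0 0.6 0 0 0 0;0 0 0 0 0 0 0;0 0 0 0 0 0 0;0 1.5 0 0 0 0 0;0 2 0 0 0 0 0;0 1 0 0 0 0 0;0 0 0 0 0 0 0")

```text
time_s: 44.9
tool_pos: [0.6254, -0.0287, 0.2515]
ee_rot: [-0.501, 0.502, -0.501, 0.496]
ft_force: [-0.1, -0.1, -1.5]
gripper_width: 0.0393
```

```bash
python3 w.py .6276 -.0244 .211
```

```text
t 44.9 pos [ 0.6254 -0.0287  0.2515] w 0.0393 q [ 0.51  0.53 -0.72  1.61  0.37  1.16 -0.31]
turn [ 0.32 -0.34  0.14]
shift cm now [-0.44  4.04  0.24] after turn [-0.43  4.05  0.22]
```

step_arm(motion="-0.4 0 0.2 0.3 -0.3 0 0;0 0 0 0 0 0 0;0 0 0 0 0 0 0;0 0.5 0 0 0 0 0;0 0.7 0 0 0 0 0;0 0.3 0 0 0 0 0;0 0 0 0 0 0 0;0 0 0 0 0 0 0")

```text
time_s: 45.9
tool_pos: [0.6284, -0.0242, 0.2365]
ee_rot: [0.5, -0.499, 0.501, -0.5]
ft_force: [0.1, 1.4, -3.0]
gripper_width: 0.039
```

```bash
python3 w.py .6276 -.0244 .211
```

```text
t 45.9 pos [ 0.6284 -0.0242  0.2365] w 0.039 q [ 0.5   0.54 -0.72  1.62  0.39  1.13 -0.32]
turn [-0.12 -0.01  0.14]
shift cm now [ 0.02  2.55 -0.08] after turn [ 0.02  2.55 -0.08]
```

step_arm(motion="0 0.5 0 0 0 0 0;0 0.7 0 0 0 0 0;0 0.6 0 0 0 0 0;0 0.4 0 0 0 0 0;0 0.2 0 0 0 0 0;0 0.1 0 0 0 0 0;0 0 0 0 0 0 0;0 0 0 0 0 0 0")

```text
time_s: 46.9
tool_pos: [0.6287, -0.0242, 0.2104]
ee_rot: [0.5, -0.499, 0.501, -0.5]
ft_force: [0.1, 0.3, -2.8]
gripper_width: 0.0394
```

```bash
python3 w.py .6276 -.0244 .210
```

```text
t 46.9 pos [ 0.6287 -0.0242  0.2104] w 0.0394 q [ 0.49  0.57 -0.7   1.65  0.41  1.08 -0.34]
turn [-0.16 -0.02  0.14]
shift cm now [ 0.02  0.04 -0.11] after turn [ 0.02  0.04 -0.11]
```

step_arm(motion="0 0.1 0 0 0 0 0;0 0.1 0 0 0 0 0;0 0 0 0 0 0 0;0 0 0 0 0 0 0;0 0 0 0 0 0 0;0 0 0 0 0 0 0;0 0 0 0 0 0 0;0 0 0 0 0 0 0")

```text
time_s: 47.9
tool_pos: [0.6289, -0.024, 0.2102]
ee_rot: [0.5, -0.498, 0.502, -0.5]
ft_force: [-1.0, -0.3, 0.3]
gripper_width: 0.0395
```

The weight is off, so the flask is down on the pad. Releasing, rising and backing off.

step_arm(motion="0 0 0 0 0 0 0.3;0 0 0 0 0 0 0.45;0 0 0 0 0 0 0.6;0 0 0 0 0 0 0.75;0 0 0 0 0 0 0.8;0 -1 0 0 0 0 0.8;0 -2.5 0 0 0 0 0.8;0 -3.5 0 0 0 0 0.8")

```text
time_s: 48.9
tool_pos: [0.6281, -0.0239, 0.2806]
ee_rot: [0.5, -0.499, 0.501, -0.5]
ft_force: [0.4, -0.2, 0.1]
gripper_width: 0.0737
```

step_arm(motion="0 -3.5 0 0 0 0 0.8;0 -2 0 0 0 0 0.8;3 0 -1.5 0 0 0 0.8;4 0 -2 0 0 0 0.8;4 0 -2 0 0 0 0.8;4 0 -2 0 0 0 0.8;3 0 -1.5 0 0 0 0.8;0 0 0 0 0 0 0.8")

```text
time_s: 49.9
tool_pos: [0.5382, -0.2068, 0.3474]
ee_rot: [0.498, -0.494, 0.504, -0.503]
ft_force: [1.2, 0.0, 0.4]
gripper_width: 0.0735
```

```bash
python3 w.py; python3 - <<'E'
from h import *
c=camera('scene');t=camera('top')
C={'yellow':(.610,.094,.064),'blue':(.507,-.041,.081),'green':(.492,.078,.099),'red':(.6276,-.0244,.136)}
for k,(x,y,z) in C.items():
    P=[x,y,z+.073];b=cap(c,k,proj(c,P)[0],14,75,50);a=cap(t,k,proj(t,P)[0],12,75,50)
    if a and b: X,g=tri(t,a[0],c,b[0]);print(k,'cap-vs-clamp mm',((X-P)*1000).round(1),'T',((onz(t,a[0],P[2])-P)[:2]*1000).round(1),'S',((onz(c,b[0],P[2])-P)[:2]*1000).round(1))
    else: print(k,bool(a),bool(b))
cv2.imwrite('pics/a11.png',np.hstack([cv2.resize(c['image'][130:250,195:315,::-1],None,fx=3,fy=3),cv2.resize(t['image'][120:240,190:310,::-1],None,fx=3,fy=3)]))
T0=dict(np.load('pics/top0.npz'))
for n,(x0,y0,x1,y1) in dict(bottle=(95,195,130,225),notebook=(360,180,412,243)).items():
    print(n,'mean abs diff',np.abs(t['image'][y0:y1,x0:x1].astype(int)-T0['image'][y0:y1,x0:x1]).mean().round(2))
E
```

```text
t 49.9 pos [ 0.5382 -0.2068  0.3474] w 0.0735 q [ 0.89  0.34 -0.74  1.62  0.24  1.26  0.11]
turn [-0.85  0.19  0.24]
yellow cap-vs-clamp mm [ 0.4 -0.9 -5.2] T [-1.9 -1.9] S [-0.5  3.2]
blue cap-vs-clamp mm [ 0.1 -0.5 -3.5] T [ 0.5 -0.1] S [-2.1  2.2]
green cap-vs-clamp mm [-0.7  0.5  4.1] T [-0.1  0.8] S [ 0.6 -2.8]
red cap-vs-clamp mm [ 3.9 -0.1 -3.9] T [ 2.7 -0.2] S [2.3 3.4]
bottle mean abs diff 6.27
notebook mean abs diff 10.01
```

View pics/a11.png

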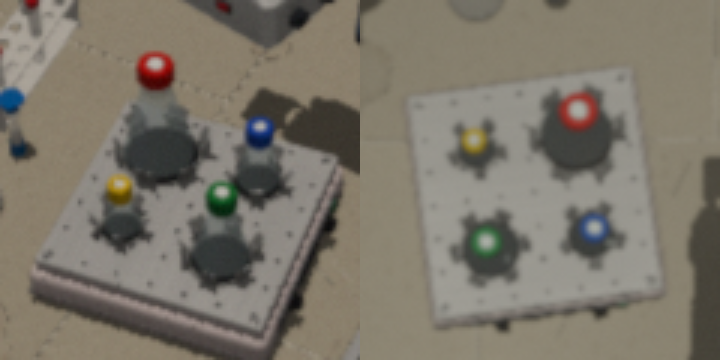

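All four are seated: red (155,70), blue (260,130), yellow (119,188) and green (222,197) in the left crop, each over its own clamp. A quick check of the bottle and notebook, then I hand in.

```bash
python3 - <<'E'
from h import *
for n,near in(('scene',(201,309)),('top',(108,207))):
    a=dict(np.load(f'pics/{n}0.npz'));b=camera(n)
    print(n,cap(a,'red',near)[2],cap(b,'red',near)[2])
    for k,(x0,y0,x1,y1) in dict(note=(312,118,370,148)).items():
        if n=='scene':
            f=lambda i:cv2.GaussianBlur(i['image'][y0:y1,x0:x1,2].astype(np.float32),(3,3),0); print(k,cv2.phaseCorrelate(f(a),f(b)))
print(get_state()['joint_velocities'])
hand_in()
E
```

```text
scene [199.46385542 308.84337349] [199.48484848 308.86060606]
note ((0.22466951663854573, -0.32747924793795136), 0.6667649719450209)
top [108.19318182 206.53409091] [108.25287356 206.52873563]
[-0.00897373  0.00564927  0.00210267  0.00128693  0.00338653 -0.00181978
  0.00045298]
the job is handed in; nothing more can be done
```

All four flasks are standing in their own clamps, and I handed the job in at about 50 s of the 104 s limit. I placed them smallest first (yellow, blue, green, red), lowering each onto its pad before letting go.

**Seating:** the last pictures show all four flasks upright between their prongs. When I let go, each foot was calculated to be about 73 mm above the bench, which is pad height.

**Position:** the caps measured within about 1 mm of the clamp axes for yellow, blue and green, and about 4 mm for red. The limit is 8 mm.

**Disagreements:** heights measured from the two camera views were off by 4–5 mm either way. I put this down to errors in the colour outlines, because the arm's own height at release did not agree with them. The two views also differed by 3–5 mm in sideways position for yellow, blue and green.

**Wash bottle and notebook:** the wash bottle's red cap had moved less than 0.1 pixel in either view. A plain picture comparison showed some change around both objects, which I did not trace; the arm's shadow is the likely cause. A shift check on the notebook gave less than 0.4 pixel, though the match was only moderate (0.67).

**Arm:** it was raised clear of everything and still when I handed in.

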